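# Weigh a collecting canister on a sprung hook scale

## Robot

A 6-joint arm with a two-finger parallel gripper is mounted at the origin on the work surface. World frame = base frame: x ahead of the robot, y to its left, z up, the work surface at z = 0. Lengths are in m, angles in rad, forces in N, time in s.
With the tool pointing down it reaches from about 0.3 to 0.775 m from the base axis. Payload 14.6 kg.
Tool frame: the origin (TCP) lies midway between the tips of the shut fingers; the grasp point (between the pads) lies 19 mm behind it (ctrl.tcp_to_grasp is the z of the grasp point in the tool frame, in m); z points along the fingers, y is the line along which they close (so a half turn about z gives the same grasp; the last joint's range is limited). The gripper opens to 94 mm and grips with 3 to 60 N. Pads are 16 mm wide; open, the fingers measure 119 mm over their backs; the gripper's body (75 mm by 177 mm) begins 78 mm behind the grasp point.
Start: joints at [-1.389, 0.3, 1.521, -0, 1.321, -0.067], TCP at [0.135, -0.533, 0.172] pointing down, gripper open.
Joint ranges: [-3.03, 3.03], [-0.79, 2.21], [0.23, 2.52], [-1.04, 4.18], [0, 3.07], [-2.55, 2.55]. Speed limits (rad/s): [2.22, 2.22, 2.57, 3.14, 3.14, 3.14].

## Interface

Orientations are given as [roll, pitch, yaw] about the fixed x, y, z axes, in that order (R = Rz(yaw) Ry(pitch) Rx(roll)).
In Python, from station import monitor, camera, ctrl gives the robot as it stands.
- The arm moves only by the tool apply_moves, never from a script. Its argument "plan" is one flat list of numbers, 4 for each row, row after row: the shift along the tool's x, y, z in mm, then the turn about the tool's z in rad. In form: [dx, dy, dz, spin, dx, dy, dz, spin, ...]. A call has 1 to 20 rows; each row shifts and turns the commanded pose from where the row before left it, along the tool's axes as they then stand; what a row does not reach is not made up. A row lasts 1/10 s, in which the tool goes at most 50 mm and 8.59 degrees, less where a joint would pass 70% of its speed; a pose out of reach is approached as far as the arm can. A call is refused whole if a number of a shift passes 50 or a number of a turn 0.15, either way. A call with a gripper value outside its range is refused whole. "hand" is the gripper command: -1 is shut, 1 is fully open, values between are in proportion, set as the call begins (left out, the last holds). The fingers move at their own pace and stop on an object; "squeeze" is the grip in N (left out, the last holds). Time passes only in rows, so rows that do not move let the fingers close. It gives the time, the measured TCP pose, the force, the opening and the grip force at its end, in the units of the state.
- monitor.get_obs(): the state, without advancing time (a new reading comes with each control period).
- camera(name): name is "scene" or "top"; returns a dict with "image" (480x640x3 uint8, red, green, blue), "range_z" (480x640 float32, m along the optical axis (not along the pixel's ray), 0 where there is no reading), "mtx" (3x3 intrinsics, pixels), "rvec" (rotation vector, rad) and "tvec" (3), from world to camera coordinates, as OpenCV has them. Camera axes: x right, y down, z forward; pixel columns grow to the right and rows downward; lengths in m; the calibration is good to about 2 mm. A picture is of the moment at which its call begins.
- ctrl.hand_in(): hands the job in; it is judged then, once.
The state is a dict: "time_s": time; "qpos": joint angles; "joint_vel": joint speeds; "tau": joint torques, N m; "ee_pos": TCP position; "eef_rot": TCP orientation; "force": force on the tool from outside, world axes, zero at the start; "moment": the same for the moment, N m; "grip_width": finger opening in m; "grip_force": force on a finger pad.
Only numpy, scipy, OpenCV 4.12 (cv2) and the standard library are available. Lean on these libraries where they do the work, as an engineer would, in place of code of your own. Each camera call takes 0.05 s, during which the arm holds its last target. There are 200 camera calls.

## Task

Weigh the sealed canister: take it from the steel tray by its upright tab, hang it by its window on the scale's sprung hook, and ease it down, slower than 3 cm a second, until the spring alone carries it, so that the hook does not jump up or down when you let go. Let it hang still and untouched for two seconds, then take hold again, ease it up just as slowly without letting the hook jump, take it off the hook and stand it gently upright, wholly on the green mat, and let go. Do not bang or overload the scale (nor push the hook down near its stop), do not drop the canister or tip it over, and leave the jars and the cup alone.

Things in the scene. Friction and masses are not known exactly. Their poses are not given: they have to be found in the camera images.
- canister_tab (a point): Grip point: centre of the loose canister's orange tab, 146 mm above its foot. The tab is the solid top (118 to 166 mm above the foot) of a flat upright plate, 34 mm wide (its y), 14 mm thick (its x), plain sides, standing on the lid. Pinch it across the 34 mm, fingers closing along y. z up; both ways along x are alike. Mass unknown, 0.22 to 0.95 kg, new each time.
- canister_eye (a point): Middle of the flat upper edge of the canister's window (eye), 28 mm below the tab's grip point: the edge that rests on the hook. The window goes through the plate along x, 24 mm wide (y) and 34 mm high, from 84 to 118 mm above the foot. Axes as the tab.
- canister_foot (a point): Centre of the canister's flat round underside. The canister is a white cylinder with a yellow band, 64 mm across, 70 mm high, with an orange lid 68 mm across up to 84 mm. Axes as the tab.
- hook_seat (a point): Centre of the flat 40 mm long seat on the scale's steel hook; moves with it; 210 mm above the table unloaded. The hook is a level bar, 8 mm wide, 8 mm high (below the seat), pointing along -x from the column. Its tip is 26 mm from this point, with a lip 8 mm thick, 10 mm above the seat; as high a shoulder, 16 mm wide, begins 22 mm behind. z up; nothing is above.
- hook (a joint): How far the hook has sunk, m: 0 unloaded, stop at 0.060. The spring takes 0.2 N per mm after a preload of 0.3 N, lightly damped: 0.23 kg sinks it 10 mm, 0.95 kg 45 mm. Let go with half a newton or more too much or too little on it, and it jumps.
- scale: The fixed scale, green with a white cap. Origin on the table directly below the hook's seat; x runs along the hook towards the column. The base plate is 14 mm thick, 130 mm wide (y), from x = -50 mm to 200 mm; the column, 56 mm wide, 237 mm high with its cap, starts at x = 100 mm.
- tray: Fixed square steel tray, 150 by 150 mm, rim 14 mm high, floor about 4 mm above the table, on which the canister stands at first. Origin at the centre of its underside, on the table.
- mat: Fixed square green mat, 150 by 150 mm, 4 mm thick, flat on the table. Origin at the centre of its underside.
- amber_jar: Bystander: loose amber glass jar, 56 mm across, 85 mm high. Origin at the centre of its underside.
- green_jar: Bystander: loose green glass jar, 60 mm across, 90 mm high. Origin at the centre of its underside.
- steel_cup: Bystander: loose steel cup, 68 mm across the rim, 85 mm high. Origin at the centre of its underside.
Not all that is in view belongs to the job. Leave any pink or turquoise look-alike of the part that bears canister_tab alone.

How it is judged:
On the way:
1. the canister hangs by its window on the hook's seat, untouched and still, for 1.5 s (contact force between canister and the fingers below 0.05 N and contact force between canister and the arm below 0.05 N and contact force between canister and hook above 1.5 N and value of joint hook above 0.005 m and x of canister_eye in the frame of hook_seat between -0.022 and 0.022 m and y of canister_eye in the frame of hook_seat between -0.012 and 0.012 m and z of canister_eye in the frame of hook_seat below 0.004 m and linear speed of canister below 0.03 m/s and angle between canister's own z axis and vertical below 0.15 rad), for 1.5 s.
At the end, for the whole second after the job is handed in: After hanging untouched and still on the hook for 1.5 s, the canister stands upright (within 0.08 rad), released and at rest, its whole foot on the green mat (centre within 43 mm of the mat's centre along each mat axis), and the hook is empty and back up (within 2 mm) (contact force between canister and the fingers below 0.05 N and contact force between canister and the arm below 0.05 N and x of canister_foot in the frame of mat between -0.043 and 0.043 m and y of canister_foot in the frame of mat between -0.043 and 0.043 m and height (world z) of canister_foot below 0.007 m and angle between canister's own z axis and vertical below 0.08 rad and linear speed of canister below 0.02 m/s and value of joint hook below 0.002 m).
It fails at once if the hook jumps: faster than 0.05 m/s up or down while the fingers do not hold the canister, or faster than 0.1 m/s at any time (velocity of joint hook above 0.1 m/s or velocity of joint hook below -0.1 m/s or (contact force between canister and the fingers below 0.05 N and (velocity of joint hook above 0.05 m/s or velocity of joint hook below -0.05 m/s))).
It fails at once if the scale is overloaded: the hook is pushed down more than 52 mm (value of joint hook above 0.052 m).
It fails at once if the scale is banged: more than 15 N on it (contact force between scale and anything else above 15 N).
It fails at once if the canister is dropped (moves faster than 0.25 m/s with no finger touching it) or tips by more than 0.6 rad ((contact force between canister and the fingers below 0.05 N and linear speed of canister above 0.25 m/s) or angle between canister's own z axis and vertical above 0.6 rad).
It fails at once if a jar or the cup is moved by more than 15 mm (distance of any of amber_jar, green_jar, steel_cup from where it was at the start of the episode above 0.015 m).
It also fails if it takes over 72 s, if anything falls off the work surface, if the arm or the gripper's body presses on something with over 40 N, if the wrist force passes 120 N, or if a joint passes its speed limit or range.

## Working session

There is one attempt and no reset: what is moved stays moved. The work goes in short steps, Python scripts to look and compute and a tool call to move; the robot and the scene stay as the last step left them, time stands still between calls to the robot, and variables do not carry over. Pictures are saved under pics/ and viewed, at most 10 in all, crops included, and the job is handed in when it is done.

Besides the shell and the picture viewer there is one more tool, called after "Call:" by a JSON object that holds its "op" and its "data". apply_moves: Moves the arm, as the interface text tells. Its arguments: {"type":"object","properties":{"plan":{"type":"array","items":{"type":"number"}},"hand":{"type":"number"},"squeeze":{"type":"number"}},"required":["plan"]}

```bash
ls; mkdir -p pics; cat > h.py <<'E'
import numpy as np,cv2
from station import monitor,camera,ctrl
def world(c,u,v,z=None):
    R=cv2.Rodrigues(np.array(c["rvec"],float))[0];t=np.array(c["tvec"],float).ravel();K=np.array(c["mtx"])
    r=np.linalg.inv(K)@[u,v,1]
    C=-R.T@t
    if z is None: return R.T@(r*c["range_z"][int(round(v)),int(round(u))]-t)
    d=R.T@r; return C+d*(z-C[2])/d[2]
def cloud(c):
    R=cv2.Rodrigues(np.array(c["rvec"],float))[0];t=np.array(c["tvec"],float).ravel();K=np.array(c["mtx"])
    v,u=np.mgrid[:480,:640];Z=c["range_z"]
    P=np.stack([u,v,np.ones_like(u)],-1)@np.linalg.inv(K).T*Z[...,None]
    return (P-t)@R
E
python3 - <<'E'
from h import *
import pickle
for n in("scene","top"):
    c=camera(n);cv2.imwrite(f"pics/{n}0.png",c["image"][...,::-1]);pickle.dump(c,open(n+".pkl","wb"))
o=monitor.get_obs();print(o)
E
```

```text
pics
{'time_s': 0.1, 'qpos': array([-1.38861805e+00,  3.00411060e-01,  1.52151767e+00,  1.28837265e-05,
        1.32067996e+00, -6.65922716e-02]), 'joint_vel': array([ 0.00012725, -0.00317537, -0.00189913,  0.00096924, -0.00087457,
        0.00066843]), 'tau': array([ 1.36826078e-03, -5.32644618e+01, -3.53281581e+01,  7.09089939e-02,
        2.35308800e-02, -6.63906690e-05]), 'ee_pos': array([ 0.13537394, -0.53280733,  0.1713461 ]), 'eef_rot': array([-3.14057971e+00, -8.00615514e-05,  2.48767315e-01]), 'force': array([ 0.34701488, -0.29610975,  0.08686364]), 'moment': array([-0.01283586, -0.030275  ,  0.00793373]), 'grip_force': 0.0, 'grip_width': 0.09408792230334422}
```

View pics/scene0.png

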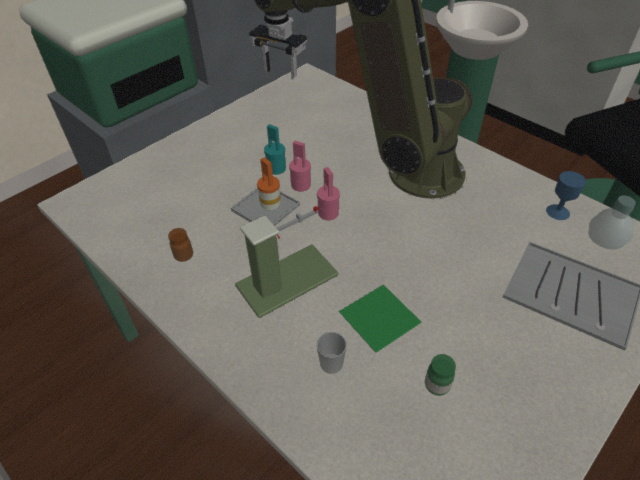

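View pics/top0.png

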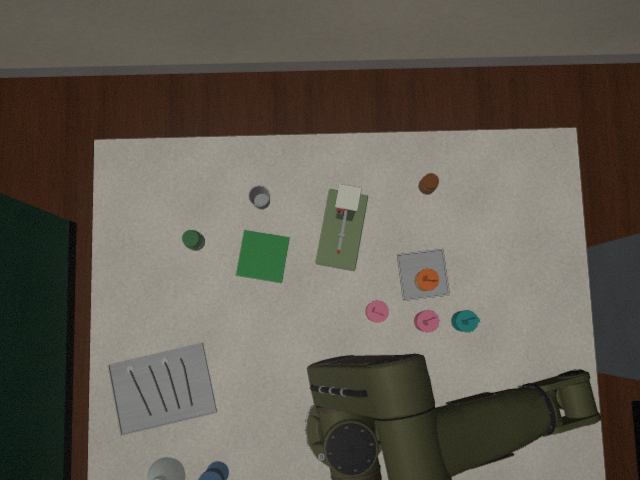

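The orange canister stands on the tray at top (427,280) / scene (268,190). The look-alikes are pink at top (377,311) and (427,321), and turquoise at (465,321). The scale's hook runs from (346,212) to (338,252), and the mat is at (263,256). I choose the orange one and check it in a close crop.

```bash
python3 - <<'E'
from h import *
import pickle
t=pickle.load(open("top.pkl","rb"));s=pickle.load(open("scene.pkl","rb"))
a=cv2.resize(t["image"][170:340,300:490],None,fx=4,fy=4,interpolation=2)[:600,:760]
b=cv2.resize(s["image"][120:310,225:345],None,fx=3.1,fy=3.1,interpolation=2)
cv2.imwrite("pics/ctop.png",a[...,::-1]);cv2.imwrite("pics/cscene.png",b[...,::-1])
for n,c in(("top",t),("scene",s)):
    P=cloud(c);h=cv2.cvtColor(c["image"],cv2.COLOR_RGB2HSV);ok=c["range_z"]>0
    R=cv2.Rodrigues(np.array(c["rvec"],float))[0];print(n,"cam",-R.T@np.array(c["tvec"]).ravel())
    roi=np.zeros(ok.shape,bool)
    if n=="top": roi[255:305,405:445]=1
    else: roi[150:215,250:290]=1
    m=ok&roi&(P[...,2]>.015)&(P[...,2]<.2)
    p=P[m]
    for lo,hi in((.02,.06),(.085,.095),(.1,.12),(.12,.16),(.16,.18)):
        q=p[(p[:,2]>lo)&(p[:,2]<hi)]
        if len(q):print(lo,len(q),q.mean(0).round(4),q.min(0).round(4),q.max(0).round(4))
    # mat
    g=ok&(h[...,0]>50)&(h[...,0]<80)&(h[...,1]>150)&(abs(P[...,2])<.02)
    n_,l,st,ce=cv2.connectedComponentsWithStats(g.astype(np.uint8))
    i=1+st[1:,4].argmax();cs,_=cv2.findContours((l==i).astype(np.uint8),0,2)
    r=cv2.minAreaRect(cs[0]);print("mat",ce[i],world(c,*ce[i],.004),[world(c,*k,.004).round(4)[:2] for k in cv2.boxPoints(r)])
    # scale high points
    q=ok&(P[...,2]>.19)&(P[...,2]<.3)&(P[...,0]>.3)
    v,u=np.nonzero(q)
    if len(u): 
        pp=P[q];print("high",len(u),u.min(),u.max(),v.min(),v.max())
        cap=pp[pp[:,2]>.228];print("cap",cap.mean(0),cap.min(0),cap.max(0)); hk=pp[pp[:,2]<.225];print("hook",len(hk),hk.min(0),hk.max(0),hk.mean(0))
        if n=="top":
            for a_,b_,w in zip(u,v,pp): 
                if w[2]<.225: print(a_,b_,w.round(3),c["image"][b_,a_])
E
```

```text
top cam [0.33329985 0.07148688 1.93965166]
0.02 54 [ 0.4388 -0.2445  0.0364] [ 0.3939 -0.3311  0.0201] [ 0.5118 -0.2042  0.0582]
0.085 195 [ 0.4489 -0.2601  0.0893] [ 0.4178 -0.2949  0.0851] [ 0.4824 -0.2303  0.0947]
0.1 12 [ 0.4495 -0.2568  0.1146] [ 0.443  -0.2801  0.1071] [ 0.4591 -0.2456  0.1199]
0.12 18 [ 0.449  -0.2519  0.1481] [ 0.4437 -0.2667  0.1339] [ 0.459  -0.2459  0.1597]
0.16 60 [ 0.4507 -0.2636  0.1709] [ 0.4424 -0.2808  0.1603] [ 0.4583 -0.2468  0.1792]
mat [272. 271.] [0.49649884 0.21915273 0.004     ] [array([0.4965, 0.2192]), array([0.4965, 0.2192]), array([0.4965, 0.2192]), array([0.4965, 0.2192])]
high 715 335 361 184 253
cap [ 0.6825495  -0.0195559   0.23767934] [ 0.64504031 -0.05824795  0.22810402] [0.72325888 0.018227   0.25073984]
hook 159 [ 0.52545808 -0.03854651  0.19189594] [0.67222955 0.0158829  0.22316395] [ 6.00245449e-01 -5.62176565e-04  2.10692674e-01]
345 202 [ 0.672 -0.012  0.221] [164 165 152]
337 208 [0.659 0.011 0.202] [100  72  63]
338 208 [0.655 0.009 0.221] [107  69  64]
337 209 [0.653 0.012 0.216] [132  59  52]
338 209 [0.655 0.009 0.205] [13
[... 6865 characters left out ...]
.4899 -0.2283  0.0949]
0.1 44 [ 0.4566 -0.2608  0.1091] [ 0.448  -0.2837  0.1   ] [ 0.4642 -0.2446  0.1196]
0.12 109 [ 0.4585 -0.2577  0.1406] [ 0.4474 -0.2817  0.1202] [ 0.4647 -0.2427  0.1598]
0.16 67 [ 0.4564 -0.262   0.1682] [ 0.4465 -0.2831  0.1601] [ 0.4646 -0.2434  0.1751]
mat [362.15625 305.09375] [0.55270785 0.19505038 0.004     ] [array([0.5604, 0.1776]), array([0.543, 0.175]), array([0.5448, 0.213 ]), array([0.5619, 0.2154])]
high 4631 19 317 10 254
cap [ 0.53306802 -0.84920564  0.25966354] [ 0.30001653 -1.44416398  0.22801661] [0.72666836 0.02099903 0.29995251]
hook 1643 [ 0.30026906 -1.42389433  0.19000511] [0.72078323 0.0184711  0.22498404] [ 0.53990284 -0.74409531  0.20808728]
```

View pics/ctop.png

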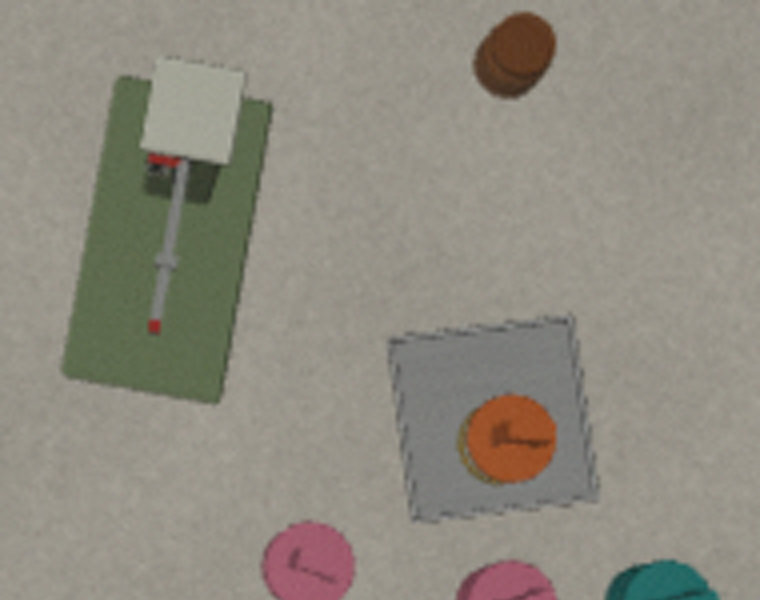

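View pics/cscene.png

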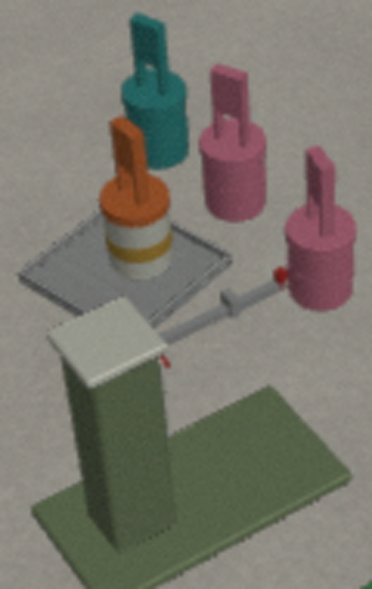

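The close crop confirms the orange tab and white body with a yellow band, standing on the steel tray; it is not one of the pink or turquoise ones. Its plate is about square to the hook, and the hook's red tip is at crop (154,326). Next I fit the tab, lid, hook and mat more precisely.

```bash
python3 - <<'E'
from h import *
import pickle
t=pickle.load(open("top.pkl","rb"));s=pickle.load(open("scene.pkl","rb"))
for n,c in(("top",t),("scene",s)):
    print(n)
    P=cloud(c);h=cv2.cvtColor(c["image"],cv2.COLOR_RGB2HSV).astype(int);H,S,V=h[...,0],h[...,1],h[...,2]
    roi=np.zeros(H.shape,bool)
    if n=="top": roi[255:305,405:445]=1
    else: roi[150:215,250:290]=1
    org=roi&(H<14)&(S>170)&(V>90)
    v,u=np.nonzero(org)
    p=P[roi&(P[...,2]>.128)&(P[...,2]<.18)]
    r=cv2.minAreaRect(p[:,:2].astype(np.float32)*1000);d=np.linalg.svd(p[:,:2]-p[:,:2].mean(0))[2][0]
    print("tab rect",r,"pca yaw of long axis",np.arctan2(d[1],d[0]),"mean",p.mean(0))
    lid=org&(P[...,2]>.075)&(P[...,2]<.1);v,u=np.nonzero(lid)
    w=np.array([world(c,a,b,.088)[:2] for a,b in zip(u,v)]);(x,y),rr=cv2.minEnclosingCircle((w*1000).astype(np.float32));print("lid circle",x,y,rr,"mean",w.mean(0)*1000)
    g=(H>50)&(H<85)&(S>140)&(V>60)
    g=cv2.morphologyEx(g.astype(np.uint8),cv2.MORPH_CLOSE,np.ones((3,3)))
    k,l,st,ce=cv2.connectedComponentsWithStats(g)
    for i in range(1,k):
        if st[i,4]>700:
            vv,uu=np.nonzero(l==i);w=np.array([world(c,a,b,.004)[:2] for a,b in zip(uu,vv)]);print("mat?",ce[i],w.mean(0),cv2.minAreaRect((w*1000).astype(np.float32)))
    # hook: grey/red bar pixels by height
    if n=="top":
        q=(P[...,2]>.195)&(P[...,2]<.226)&(P[...,0]>.52)&(P[...,0]<.645)
        v,u=np.nonzero(q);w=np.array([world(c,a,b,.210)[:2] for a,b in zip(u,v)])
        L=cv2.fitLine((w[w[:,0]<.57]*1000).astype(np.float32),2,0,.1,.01).ravel();L2=cv2.fitLine((w*1000).astype(np.float32),2,0,.1,.01).ravel();print("hook line",L,L2,np.arctan2(L2[1],L2[0]))
        e=(w*1000-L2[2:])@L2[:2]; print("extent",np.sort(e)[[0,1,2,-1]])
    # base plate
    g=(H>30)&(H<60)&(S>55)&(V>50)
    k,l,st,ce=cv2.connectedComponentsWithStats(g.astype(np.uint8));i=1+st[1:,4].argmax()
    vv,uu=np.nonzero(l==i)
    pp=np.array([world(c,a,b,.014)[:2] for a,b in zip(uu,vv)]);print("base",st[i],cv2.minAreaRect((pp*1000).astype(np.float32)))
E
```

```text
top
tab rect ((450.8237609863281, -263.31134033203125), (35.185482025146484, 14.388248443603516), 84.46705627441406) pca yaw of long axis -1.6959146222533243 mean [ 0.45026208 -0.26085583  0.16563991]
lid circle 450.7362976074219 -263.17529296875 33.003814697265625 mean [ 450.03268701 -259.88787469]
hook line [ 9.7755349e-01 -2.1068744e-01  5.4795135e+02  9.2843056e+00] [ 9.7749984e-01 -2.1093616e-01  5.8448651e+02  1.4187700e+00] -0.21253256
extent [-60.31384196 -59.78391866 -57.46572574  62.2738268 ]
base [ 316  189   52   82 2341] ((624.8428344726562, -7.633262634277344), (127.41163635253906, 247.43435668945312), 77.9146957397461)
scene
tab rect ((455.76873779296875, -262.8272705078125), (40.376312255859375, 17.47597312927246), 88.38040161132812) pca yaw of long axis 1.5822271250581401 mean [ 0.45755906 -0.25983922  0.15480027]
lid circle 458.8035888671875 -258.18634033203125 34.87267303466797 mean [ 460.51645299 -256.65958036]
mat? [379.57256537 317.64835165] [0.55149876 0.25193779] ((549.5879516601562, 249.4771728515625), (143.57667541503906, 143.7472686767578), 79.26603698730469)
base [ 236  236  102   81 4255] ((617.65966796875, -64.66064453125), (255.18753051757812, 247.018310546875), 78.24148559570312)
```

Call:
{"op": "apply_moves", "data": {"plan": [0,0,-30,0.116,0,0,-30,0.116,0,0,0,0.117,29,-30,0,0,29,-30,0,0,29,-30,0,0,29,-30,0,0,29,-30,0,0,29,-30,0,0,29,-30,0,0,29,-30,0,0,28,-30,0,0,28,-29,0,0,0,0,0,0,0,0,0,0], "hand": 1}}

```text
time_s: 1.6
ee_pos: [0.452, -0.2639, 0.2314]
eef_rot: [-3.141, 0.001, -0.099]
force: [0.2, -0.4, 0.2]
grip_width: 0.094
grip_force: 0.0
```

```bash
python3 - <<'E'
from h import *
import pickle
o=monitor.get_obs();print(o["ee_pos"],o["eef_rot"],o["time_s"],o["force"])
c=camera("scene");cv2.imwrite("pics/s1.png",cv2.resize(c["image"][90:250,200:400],None,fx=3.5,fy=3.5,interpolation=2)[...,::-1])
t=pickle.load(open("top.pkl","rb"));print(world(t,263,256,.004))
# tab grip centre from several scene tab pixels: sub check
s=pickle.load(open("scene.pkl","rb"))
for w in ([.4515,-.2635,.17],[.4515,-.2635,.15]):
  for n,k in(("s",s),("t",t)): print(n,cv2.projectPoints(np.array([w]),k["rvec"],k["tvec"],k["mtx"],None)[0].ravel())
E
```

```text
[ 0.45199118 -0.26393461  0.23141685] [-3.14131909e+00  8.48765499e-04 -9.85846217e-02] 1.6 [ 0.16537932 -0.36663685  0.16953658]
[0.54561971 0.24720473 0.004     ]
s [266.09828075 160.29507361]
t [432.49765166 277.11766405]
s [266.72230562 165.78628962]
t [431.24798562 277.60266268]
```

View pics/s1.png

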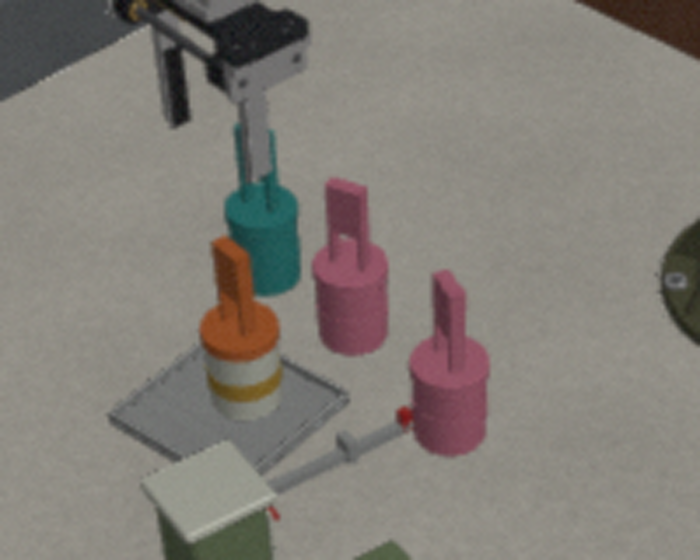

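```bash
python3 - <<'E'
from h import *
import pickle
s=pickle.load(open("scene.pkl","rb"));t=pickle.load(open("top.pkl","rb"))
y=np.array([-.0985,-.995,0]);p=np.array([.452,-.264,.231])
for k in(-.055,0,.055): print((cv2.projectPoints((p+k*y)[None],s["rvec"],s["tvec"],s["mtx"],None)[0].ravel()-[200,90])*3.5)
# tab in crop: 4 corners of tab top and tab/lid for two hypotheses
for q in([.4515,-.2635],[.456,-.2625]):
  for z in(.17,.088): print(q,z,(cv2.projectPoints(np.array([[*q,z]]),s["rvec"],s["tvec"],s["mtx"],None)[0].ravel()-[200,90])*3.5)
E
```

```text
[265.4960323  217.03393909]
[223.51797249 185.03476049]
[183.1697209  154.27795765]
[0.4515, -0.2635] 0.17 [231.34398262 246.03275762]
[0.4515, -0.2635] 0.088 [240.0370118  322.52858861]
[0.456, -0.2625] 0.17 [228.0735901  249.09199886]
[0.456, -0.2625] 0.088 [236.90822367 325.60106483]
```

The tab projects where it should, so I go down and grip.

Call:
{"op": "apply_moves", "data": {"plan": [0,0,25,0,0,0,25,0,0,0,25,0,0,0,20,0,0,0,5,0,0,0,0,0,0,0,0,0]}}

```text
time_s: 2.35
ee_pos: [0.452, -0.2651, 0.133]
eef_rot: [3.141, -0.001, -0.101]
force: [-0.0, 0.9, 0.2]
grip_width: 0.094
grip_force: 0.0
```

Call:
{"op": "apply_moves", "data": {"plan": [0,0,0,0,0,0,0,0,0,0,0,0,0,0,0,0,0,0,0,0,0,0,0,0,0,0,0,0,0,0,0,0], "hand": -1, "squeeze": 40}}

```text
time_s: 3.15
ee_pos: [0.4519, -0.2643, 0.1318]
eef_rot: [-3.141, -0.0, -0.1]
force: [-0.7, 2.2, 0.2]
grip_width: 0.0337
grip_force: 25.8
```

Call:
{"op": "apply_moves", "data": {"plan": [0,0,-3,0,0,0,-6,0,0,0,-10,0,0,0,-15,0,0,0,-20,0,0,0,-20,0,0,0,-20,0,0,0,-12,0,0,0,0,0,0,0,0,0,0,0,0,0,0,0,0,0,0,0,0,0,0,0,0,0,0,0,0,0]}}

```text
time_s: 4.65
ee_pos: [0.4519, -0.2643, 0.2377]
eef_rot: [-3.141, 0.0, -0.1]
force: [-0.8, 0.0, -7.3]
grip_width: 0.0331
grip_force: 40.0
```

```bash
python3 - <<'E'
from h import *
o=monitor.get_obs();print(o["ee_pos"],o["eef_rot"],o["time_s"],o["force"],o["moment"],o["grip_width"],o["grip_force"])
F=[]
for i in range(8):
    c=camera("scene" if i else "top"); 
    F.append(monitor.get_obs()["force"])
print(np.array(F).round(2).tolist())
E
```

```text
[ 0.45185939 -0.26434528  0.23771968] [-3.14148526e+00  2.08275197e-04 -1.00185262e-01] 4.65 [-0.80025481  0.02458044 -7.29750118] [ 4.31124794e-02 -2.13665600e-05  1.78907288e-02] 0.03313811643560637 39.98521149158478
[[0.24, -0.1, -8.14], [-0.29, 0.28, -7.48], [-0.14, 0.32, -8.1], [0.19, -0.15, -7.42], [-0.28, 0.56, -8.94], [0.71, -1.41, -8.21], [-1.65, 0.09, -8.0], [-0.28, 0.17, -8.11]]
```

Call:
{"op": "apply_moves", "data": {"plan": [0,0,0,0.056,0,0,0,0.056,0,-8,0,0,0,-16,0,0,-1,-24,0,0,-2,-26,0,0,-2,-26,0,0,-2,-26,0,0,-2,-26,0,0,-2,-26,0,0,-1,-26,0,0,0,-26,0,0,0,-24,0,0,0,-18,0,0,0,-10,0,0,0,-5,0,0,0,0,0,0,0,0,0,0,0,0,0,0,0,0,0,0]}}

```text
time_s: 7.05
ee_pos: [0.5006, 0.0182, 0.2379]
eef_rot: [3.142, 0.0, -0.213]
force: [0.2, -0.5, -8.8]
grip_width: 0.0329
grip_force: 40.0
```

```bash
python3 - <<'E'
from h import *
F=[]
for i in range(25):
    c=camera("scene"); F.append(monitor.get_obs()["force"])
F=np.array(F);print(F.mean(0),F.std(0)/5)
o=monitor.get_obs();print(o["ee_pos"],o["eef_rot"],o["time_s"])
t=camera("top")
a=cv2.resize(c["image"][160:310,220:370],None,fx=4,fy=4,interpolation=2)
b=cv2.resize(t["image"][180:280,300:350],None,fx=6,fy=6,interpolation=2)[:, :200*2//2]
cv2.imwrite("pics/s2.png",a[...,::-1])
P=cloud(t)
q=(P[...,2]>.2)&(P[...,2]<.228)&(P[...,0]>.51)&(P[...,0]<.57)&(abs(P[...,1])<.04)
print(q.sum())
# projected: expected tab centre, eye, hook seat/tip
for w in([.5007,.0192,.256],[.5007,.0192,.228],[.5515,.0083,.21],[.526,.0138,.22]):print((cv2.projectPoints(np.array([w]),c["rvec"],c["tvec"],c["mtx"],None)[0].ravel()-[220,160])*4)
E
```

```text
[-0.06180295  0.18866345 -8.07452064] [0.09315665 0.0760785  0.10979233]
[0.50061506 0.01871811 0.23785042] [-3.14158568e+00 -1.53490793e-05 -2.12227037e-01] 8.3
0
[423.54944572 124.25251789]
[423.83265662 158.18103277]
[354.54180621 212.53204608]
[389.41436387 184.06482069]
```

View pics/s2.png

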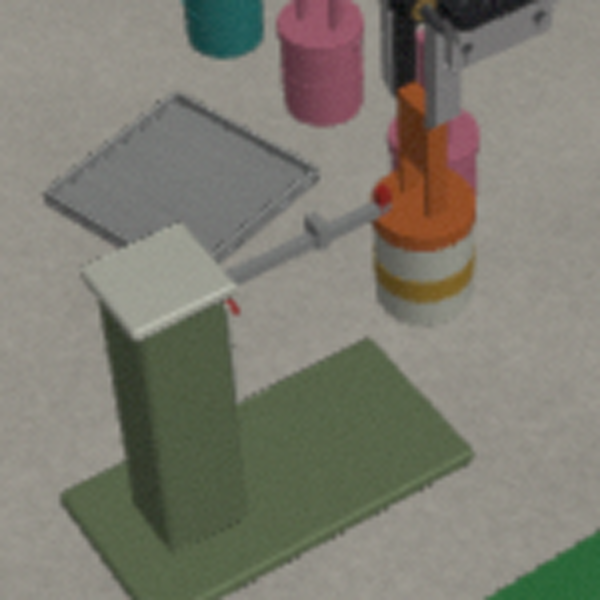

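The plate is in front of the hook's red tip at crop (383,193) and lined up with it. The tab, expected at (423,124), is where it should be. I slide the window over the lip.

Call:
{"op": "apply_moves", "data": {"plan": [5,0,0,0,5,0,0,0,5,0,0,0,5,0,0,0,5,0,0,0,5,0,0,0,0,0,0,0]}}

```text
time_s: 9.05
ee_pos: [0.5305, 0.0122, 0.2377]
eef_rot: [3.142, -0.0, -0.212]
force: [0.5, -0.3, -7.5]
grip_width: 0.0332
grip_force: 40.0
```

Call:
{"op": "apply_moves", "data": {"plan": [5,0,0,0,5,0,0,0,5,0,0,0,5,0,0,0,4,0,0,0,0,0,0,0,0,0,0,0,0,0,0,0]}}

```text
time_s: 9.85
ee_pos: [0.5532, 0.0074, 0.2379]
eef_rot: [3.142, 0.0, -0.212]
force: [0.2, 0.3, -7.4]
grip_width: 0.0334
grip_force: 40.0
```

```bash
python3 - <<'E'
from h import *
F=[]
for i in range(10):
    c=camera("scene"); F.append(monitor.get_obs()["force"])
F=np.array(F);print(F.mean(0),F.std(0)/3)
o=monitor.get_obs();print(o["ee_pos"],o["eef_rot"],o["time_s"])
a=cv2.resize(c["image"][160:260,240:360],None,fx=5,fy=5,interpolation=2)
cv2.imwrite("pics/s3.png",a[...,::-1])
E
```

```text
[ 0.06498536  0.04984453 -8.12122212] [0.19554396 0.15057526 0.20206473]
[0.5533882  0.00735408 0.23785079] [-3.14158927e+00 -3.14114231e-05 -2.12210404e-01] 10.35
```

View pics/s3.png

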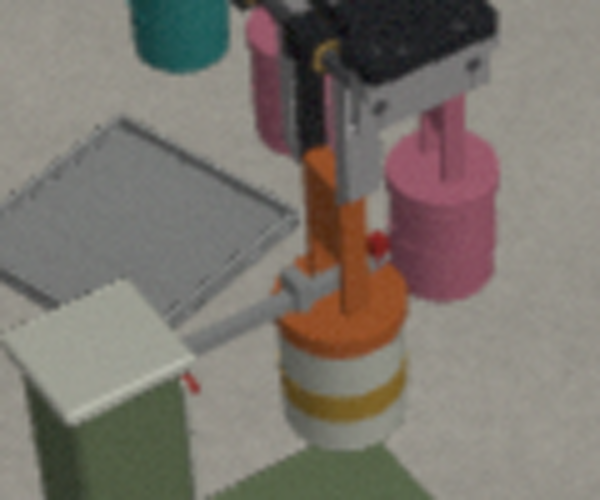

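The bar runs through the window, with the plate between the shoulder at (300,290) and the red lip at (378,243). I ease it down at 2 cm/s.

Call:
{"op": "apply_moves", "data": {"plan": [0,0,2,0,0,0,2,0,0,0,2,0,0,0,2,0,0,0,2,0,0,0,2,0,0,0,2,0,0,0,1,0,0,0,1,0,0,0,1,0,0,0,1,0,0,0,2,0,0,0,2,0,0,0,2,0,0,0,2,0,0,0,2,0,0,0,2,0,0,0,2,0,0,0,2,0,0,0,2,0]}}

```text
time_s: 12.35
ee_pos: [0.5535, 0.0073, 0.2018]
eef_rot: [-3.142, -0.0, -0.212]
force: [0.2, -0.6, -4.4]
grip_width: 0.0332
grip_force: 40.0
```

```bash
python3 - <<'E'
from h import *
F=[]
for i in range(16):
    c=camera("scene"); F.append(monitor.get_obs()["force"])
F=np.array(F);print(F.mean(0),F.std(0)/4)
o=monitor.get_obs();print(o["ee_pos"],o["eef_rot"],o["time_s"])
E
```

```text
[ 0.14527661 -0.07936962 -4.24693306] [0.11564954 0.10002332 0.16924362]
[0.55340809 0.00734908 0.20186062] [-3.14156467e+00 -1.85442463e-05 -2.12199665e-01] 13.15
```

Call:
{"op": "apply_moves", "data": {"plan": [0,0,2,0,0,0,2,0,0,0,2,0,0,0,2,0,0,0,2,0,0,0,2,0,0,0,2,0,0,0,2,0,0,0,2,0,0,0,1,0,0,0,1,0,0,0,0,0]}}

```text
time_s: 14.35
ee_pos: [0.5534, 0.0074, 0.1819]
eef_rot: [-3.142, -0.0, -0.212]
force: [-0.0, 0.2, -0.3]
grip_width: 0.0326
grip_force: 40.0
```

```bash
python3 - <<'E'
from h import *
F=[]
for i in range(35):
    c=camera("scene"); F.append(monitor.get_obs()["force"])
F=np.array(F);print(F.mean(0),F.std(0)/6)
o=monitor.get_obs();print(o["ee_pos"],o["eef_rot"],o["time_s"])
E
```

```text
[ 0.1504676  -0.0176552  -0.01773466] [0.08644801 0.07343186 0.09697984]
[0.55338296 0.00735081 0.18183951] [-3.14158984e+00  2.95803613e-05 -2.12175352e-01] 16.1
```

Call:
{"op": "apply_moves", "data": {"plan": [0,0,0.5,0,0,0,0,0,0,0,0,0,0,0,0,0,0,0,0,0], "squeeze": 4}}

```text
time_s: 16.6
ee_pos: [0.5534, 0.0074, 0.1813]
eef_rot: [3.142, 0.0, -0.212]
force: [-0.7, -0.2, 0.0]
grip_width: 0.0339
grip_force: 4.0
```

Call:
{"op": "apply_moves", "data": {"plan": [0,0,0,0,0,0,0,0,0,0,0,0,0,0,0,0,0,0,0,0], "hand": 0.3}}

```text
time_s: 17.1
ee_pos: [0.5534, 0.0073, 0.1814]
eef_rot: [3.142, -0.0, -0.212]
force: [0.4, 0.1, -0.5]
grip_width: 0.0612
grip_force: 0.0
```

```bash
python3 - <<'E'
from h import *
F=[]
for i in range(4):
    c=camera("scene"); F.append(monitor.get_obs()["force"])
print(np.mean(F,0))
a=cv2.resize(c["image"][160:290,240:360],None,fx=4.5,fy=4.5,interpolation=2)
cv2.imwrite("pics/s4.png",a[...,::-1])
E
```

```text
[-0.10869343  0.6002342   0.36994205]
```

View pics/s4.png

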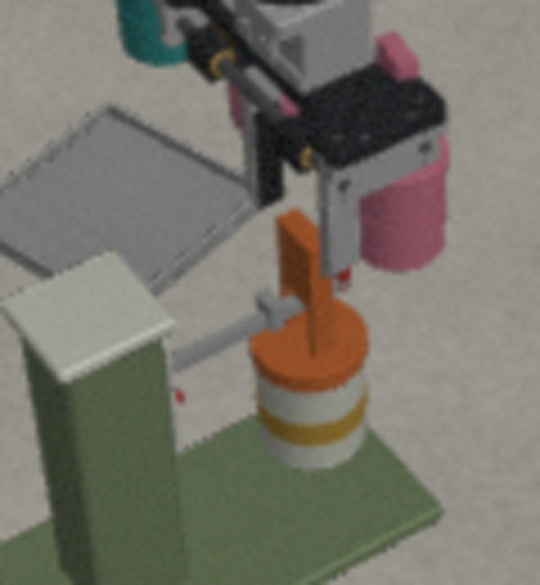

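Call:
{"op": "apply_moves", "data": {"plan": [0,0,0,0,0,0,0,0,0,0,0,0,0,0,0,0,0,0,0,0,0,0,0,0,0,0,0,0,0,0,0,0,0,0,0,0,0,0,0,0,0,0,0,0,0,0,0,0,0,0,0,0,0,0,0,0,0,0,0,0,0,0,0,0,0,0,0,0,0,0,0,0,0,0,0,0,0,0,0,0]}}

```text
time_s: 19.3
ee_pos: [0.5534, 0.0074, 0.1813]
eef_rot: [-3.142, 0.0, -0.212]
force: [-0.5, 0.1, -0.3]
grip_width: 0.0612
grip_force: 0.0
```

The canister hangs upright on the seat with the fingers clear of the tab (pic around (305,260)). It hung free for over 2 s, so I take hold again, softly first.

Call:
{"op": "apply_moves", "data": {"plan": [0,0,0,0,0,0,0,0,0,0,0,0,0,0,0,0,0,0,0,0,0,0,0,0,0,0,0,0,0,0,0,0,0,0,0,0], "hand": -1, "squeeze": 4}}

```text
time_s: 20.2
ee_pos: [0.5534, 0.0073, 0.1814]
eef_rot: [-3.142, -0.0, -0.212]
force: [0.3, 1.2, -0.2]
grip_width: 0.034
grip_force: 4.0
```

Call:
{"op": "apply_moves", "data": {"plan": [0,0,0,0,0,0,0,0,0,0,0,0,0,0,0,0,0,0,0,0], "squeeze": 40}}

```text
time_s: 20.7
ee_pos: [0.5534, 0.0074, 0.1813]
eef_rot: [-3.142, 0.0, -0.212]
force: [0.2, 0.1, 0.4]
grip_width: 0.033
grip_force: 40.0
```

Now up 57 mm at 2 cm/s.

Call:
{"op": "apply_moves", "data": {"plan": [0,0,-1,0,0,0,-2,0,0,0,-2,0,0,0,-2,0,0,0,-2,0,0,0,-2,0,0,0,-2,0,0,0,-2,0,0,0,-2,0,0,0,-2,0,0,0,-2,0,0,0,-2,0,0,0,-2,0,0,0,-2,0,0,0,-2,0,0,0,-2,0,0,0,-2,0,0,0,-1,0,0,0,-1,0,0,0,-1,0]}}

```text
time_s: 22.7
ee_pos: [0.5533, 0.0073, 0.2173]
eef_rot: [3.141, 0.0, -0.212]
force: [0.5, 0.4, -6.9]
grip_width: 0.0332
grip_force: 40.0
```

Call:
{"op": "apply_moves", "data": {"plan": [0,0,-1,0,0,0,-1,0,0,0,-1,0,0,0,-1,0,0,0,-1,0,0,0,-1,0,0,0,-2,0,0,0,-2,0,0,0,-2,0,0,0,-2,0,0,0,-2,0,0,0,-2,0,0,0,-2,0,0,0,0,0,0,0,0,0,0,0,0,0]}}

```text
time_s: 24.3
ee_pos: [0.5533, 0.0074, 0.2372]
eef_rot: [3.142, 0.0, -0.212]
force: [0.9, 0.5, -8.1]
grip_width: 0.0333
grip_force: 40.0
```

```bash
python3 - <<'E'
from h import *
F=[]
for i in range(6):
    c=camera("scene"); F.append(monitor.get_obs()["force"])
print(np.mean(F,0))
o=monitor.get_obs();print(o["ee_pos"],o["eef_rot"],o["time_s"])
a=cv2.resize(c["image"][160:260,240:360],None,fx=5,fy=5,interpolation=2)
cv2.imwrite("pics/s5.png",a[...,::-1])
E
```

```text
[-0.12114825 -0.15143691 -8.04094894]
[0.55339881 0.00735463 0.23732036] [ 3.14158291e+00  1.14756329e-05 -2.12198703e-01] 24.6
```

View pics/s5.png

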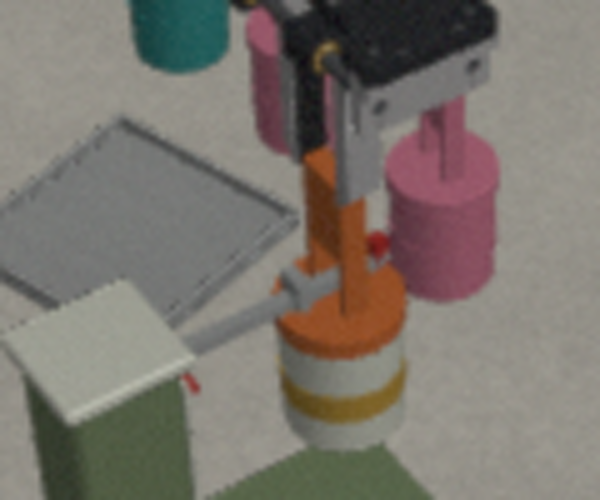

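It is off the seat and clear, as before. I back out and carry it to the mat.

Call:
{"op": "apply_moves", "data": {"plan": [-5,0,0,0,-5,0,0,0,-5,0,0,0,-5,0,0,0,-5,0,0,0,-5,0,0,0,-6,0,0,0,-8,0,0,0,-8,0,0,0,-8,0,0,0,0,0,0,0]}}

```text
time_s: 25.7
ee_pos: [0.4939, 0.0202, 0.2376]
eef_rot: [-3.142, -0.0, -0.212]
force: [-0.7, 0.4, -8.0]
grip_width: 0.0332
grip_force: 40.0
```

Call:
{"op": "apply_moves", "data": {"plan": [0,-8,0,0,0,-16,0,0,0,-24,0,0,0,-26,0,0,1,-26,0,0,1,-26,0,0,1,-26,0,0,1,-26,0,0,1,-22,0,0,0,-18,0,0,0,-12,0,0,0,-6,0,0,0,0,0,0,0,0,0,0,0,0,0,0]}}

```text
time_s: 27.2
ee_pos: [0.5494, 0.2489, 0.2375]
eef_rot: [3.142, -0.0, -0.213]
force: [-0.3, 1.1, -8.0]
grip_width: 0.033
grip_force: 40.0
```

Call:
{"op": "apply_moves", "data": {"plan": [0,0,5,0,0,0,10,0,0,0,15,0,0,0,15,0,0,0,15,0,0,0,15,0,0,0,10,0,0,0,5,0,0,0,3,0,0,0,2,0,0,0,2,0,0,0,2,0,0,0,2,0,0,0,0,0,0,0,0,0]}}

```text
time_s: 28.7
ee_pos: [0.5494, 0.2497, 0.1364]
eef_rot: [-3.142, -0.0, -0.212]
force: [-0.2, -0.1, -8.0]
grip_width: 0.0335
grip_force: 40.0
```

Call:
{"op": "apply_moves", "data": {"plan": [0,0,1,0,0,0,1,0,0,0,1,0,0,0,0.5,0,0,0,0.5,0,0,0,0,0]}}

```text
time_s: 29.3
ee_pos: [0.5493, 0.2496, 0.1323]
eef_rot: [3.142, 0.0, -0.212]
force: [-0.3, 0.3, -7.5]
grip_width: 0.0332
grip_force: 40.0
```

Call:
{"op": "apply_moves", "data": {"plan": [0,0,0.5,0,0,0,0.5,0,0,0,0,0,0,0,0,0]}}

```text
time_s: 29.7
ee_pos: [0.5496, 0.2498, 0.1319]
eef_rot: [-3.141, -0.001, -0.212]
force: [0.3, -0.0, -0.8]
grip_width: 0.0332
grip_force: 40.0
```

Call:
{"op": "apply_moves", "data": {"plan": [0,0,0.2,0,0,0,0,0,0,0,0,0,0,0,0,0], "squeeze": 4}}

```text
time_s: 30.1
ee_pos: [0.5497, 0.2499, 0.1319]
eef_rot: [-3.141, -0.001, -0.212]
force: [0.7, 2.9, 5.1]
grip_width: 0.0338
grip_force: 4.0
```

Call:
{"op": "apply_moves", "data": {"plan": [0,0,0,0,0,0,0,0,0,0,0,0,0,0,0,0,0,0,0,0,0,0,-5,0,0,0,-10,0,0,0,-15,0,0,0,-20,0,0,0,-20,0,0,0,-20,0,0,0,-20,0,0,0,0,0], "hand": 0.5}}

```text
time_s: 31.4
ee_pos: [0.5502, 0.25, 0.2447]
eef_rot: [-3.139, -0.005, -0.212]
force: [-0.3, -0.1, -1.1]
grip_width: 0.0703
grip_force: 0.0
```

```bash
python3 - <<'E'
from h import *
c=camera("scene");a=cv2.resize(c["image"][160:360,230:430],None,fx=3,fy=3,interpolation=2)
cv2.imwrite("pics/s6.png",a[...,::-1]);print(monitor.get_obs()["time_s"])
E
```

```text
31.45
```

View pics/s6.png

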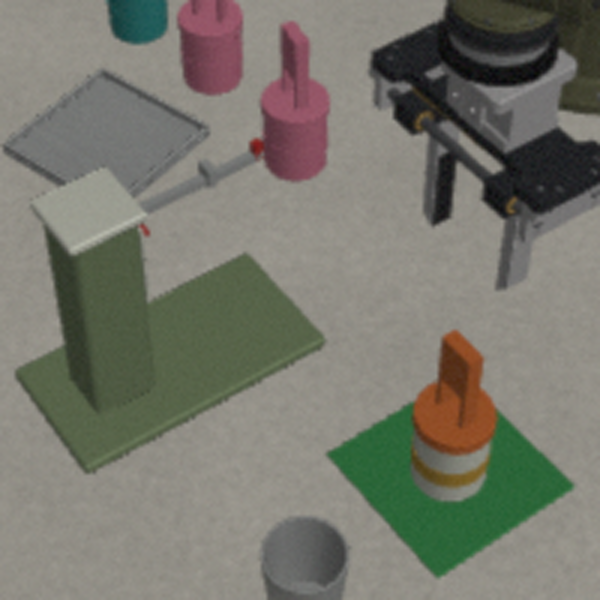

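The canister stands upright in the middle of the mat (pic (452,470)). The hook is empty and back up, and the fingers are clear.

```bash
python3 -c "
from station import ctrl;print(ctrl.hand_in())"
```

```text
the job is handed in; nothing more can be done
None
```

The canister was weighed at about 0.82 kg (it sank the hook about 39 mm) and hung untouched for over 2 s; it now stands upright and released on the green mat, and I've handed the job in, with no verdict returned.

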